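Put the check weight away and hasp the case

TASK

The balance check is finished: take the large steel weight off the balance pan and set it down upright, without dropping it, in the empty compartment of its case. Then shut the lid fully, and only after that swing the hinged hasp over the lid's staple until it lies flat on the lid. Leave the jar, the beaker and the packet where they are.

Things in the scene. Friction and masses are not known exactly. Their poses are not given: they have to be found in the camera images.
- weight: Large check weight, plain steel, 0.6 kg or so, loose, standing on the balance pan: a cylinder 48 mm in diameter and 44 mm tall, with a neck and a 26 mm wide knob above it, 62 mm tall in all. Origin: centre of its underside; z up along its axis.
- balance: White laboratory balance, fixed, 280 mm (its x) by 200 mm (its y), display at its -x end. Origin: centre of its underside. Its round steel pan, 130 mm in diameter, is centred at (45, 0) mm in its frame, top 72 mm above the bench.
- case: Grey case, fixed, 190 (its x) x 240 mm (its y); walls 6 mm thick, 78 mm high; inner floor 10 mm above the bench; shut lid's top at 90 mm. Origin: centre of underside. Lid hinge along the +x wall, hasp at the middle of the -x wall. The -y side is dark foam 45 mm high with small fixed weights up to 66 mm; the empty compartment is on the +y side. Its +x points roughly to the robot's left.
- case_bay (a point): Centre of the floor of the empty compartment, at (0, 47, 10) mm in the case's frame. The compartment is 178 mm (case x) by 134 mm (case y), open above. Axes as the case's.
- case_lid (a joint): Lid angle, rad: 0 shut, grows as it opens, stop at 1.9; starts a little past upright. Flat grey panel 190 x 240 x 12 mm; hinge axis along case y at x 95, z 78 mm (case frame), at its underside. Stiff hinge (0.4 N m): it stays where left and must be moved all the way. A steel wire staple, 22 mm along case x, 21 mm high, stands mid-width on the lid's top, 143 mm from the hinge.
- lid_edge (a point): Middle of the lid's free edge, on its upper (outer) face, 190 mm from the hinge.
- hasp (a joint): Hasp angle, rad: 0 flat over the lid, pointing to case +x; 1.57 straight up; stop at 2.6. Starts swung off, leaning away from the case. Hinge axis along case y at x -103, y 0, z 94.5 mm in the case frame. Friction (0.09 N m) holds it at any angle, so it must be moved all the way.
- hasp_tip (a point): Middle of the hasp's free end, 112 mm from its hinge axis. A plain steel strap 44 mm wide, 5 mm thick, with a round bead 8 mm thick across its end, and a slot 34 x 18 mm (36 to 70 mm from the axis) that drops over the staple. From 70 to 110 mm it is solid and can be pressed.
- jar: White jar with black cap, 80 mm in diameter, 160 mm tall, loose bystander. Origin: centre of underside.
- beaker: Glass beaker, 80 mm in diameter, 100 mm tall, loose bystander. Origin: centre of underside.
- packet: Flat white paper packet, 100 x 150 x 22 mm, loose bystander. Origin: centre of underside.
Mind the look-alikes: they are no part of the job. Of the things like the weight, leave any that is black; of the rest the larger one is meant.

How it is judged (in metres and radians):
On the way, in this order (a step that is already met when the one before it is completed fails the run):
1. the weight stands released in the empty compartment (x of weight in the frame of case_bay between -0.072 and 0.072 m and y of weight in the frame of case_bay between -0.05 and 0.05 m and z of weight in the frame of case_bay between -0.006 and 0.006 m and angle between weight's own z axis and vertical below 0.12 rad and contact force between the fingers and weight below 0.1 N), for 0.2 s.
2. the lid is fully shut over it while the hasp is still swung off (straight up or beyond) (x of weight in the frame of case_bay between -0.072 and 0.072 m and y of weight in the frame of case_bay between -0.05 and 0.05 m and z of weight in the frame of case_bay between -0.006 and 0.006 m and angle between weight's own z axis and vertical below 0.12 rad and value of joint case_lid below 0.04 rad and value of joint hasp above 1.4 rad), for 0.2 s.
3. the hasp is swung over the staple and lies on the lid (x of weight in the frame of case_bay between -0.072 and 0.072 m and y of weight in the frame of case_bay between -0.05 and 0.05 m and z of weight in the frame of case_bay between -0.006 and 0.006 m and angle between weight's own z axis and vertical below 0.12 rad and value of joint case_lid below 0.04 rad and value of joint hasp below 0.07 rad), for 0.2 s.
At the end, for the whole second after the job is handed in: The weight stands upright (within 0.12 rad), at rest and released on the floor of the empty compartment; the lid is shut (below 0.04 rad) and the hasp lies over the staple on the lid (below 0.07 rad) (all of step 3 and contact force between the fingers and weight below 0.1 N and linear speed of weight below 0.02 m/s); the robot touches nothing.
It fails at once if the weight is dropped (falls free faster than 0.45 m/s) (linear speed of weight above 0.45 m/s and contact force between the fingers and weight below 0.1 N).
It fails at once if jar, beaker or packet moved by more than 20 mm (distance of any of jar, beaker, packet from where it was at the start of the episode above 0.02 m).
It also fails if it takes over 64 s, if anything falls off the work surface, if the arm or the gripper's body presses on something with over 40 N, if the wrist force passes 120 N, or if a joint passes its speed limit or range.

ROBOT

A 7-joint arm with a two-finger parallel gripper is mounted at the origin on the work surface. World frame = base frame: x ahead of the robot, y to its left, z up, the work surface at z = 0. Lengths are in mm, angles in degrees, forces in N, time in s.
With the tool pointing down it reaches from about 350 to 900 mm from the base axis. Payload 19.9 kg.
Tool frame: the origin (TCP) lies between the finger pads; the fingertips stand 19 mm ahead of it and the grasp point (between the pads) is the TCP; z points along the fingers, y is the direction in which the jaws open and shut (so a half turn about z gives the same grasp; the last joint's range is limited). The gripper opens to 85 mm and grips with 20 to 120 N. Pads are 22 mm wide; open, the fingers measure 114 mm over their backs; the gripper's body (76 mm by 85 mm) begins 54 mm behind the grasp point. The pads swing forward as they close: fully open they stand 13 mm farther back than shut.
Start: joints at [-66.033, 23.915, -0.59, 92.452, 0.269, 63.638, -3.037], TCP at [277.342, 560.073, 227.26] pointing down, gripper open.
Joint ranges: [-161.28, 161.28], [-22.2, 115.67], [-73.04, 71.86], [3.21, 147.25], [-68.34, 248.33], [10.77, 114.83], [-161.83, 161.83]. Speed limits (degrees/s): [108.29, 108.29, 136.94, 136.94, 172.46, 172.46, 172.46].

INTERFACE

Orientations are given as a 3x3 rotation matrix whose columns are the frame's x, y, z axes.
In Python, from rig import sense, eyes, arm gives the robot as it stands. The module is installed in compiled form; this text tells all that it offers.
- The arm moves only by the tool jog_arm, never from a script. Its argument "commands" is a list of rows, each a list of 7 numbers: the finger opening in cm, from 0 to 8.54, then the shift along the tool's x, y, z in cm, then the turn, a rotation vector about the tool's x, y, z in rad. In form: [[jaw, x, y, z, wx, wy, wz], ...]. A call has 1 to 12 rows; each row shifts and turns the commanded pose from where the row before left it, along the tool's axes as they then stand; what a row does not reach is not made up. A row lasts 1/12 s, in which the tool goes at most 41.7 mm and 7.16 degrees, less where a joint would pass 70% of its speed; a pose out of reach is approached as far as the arm can. A call with a gripper value outside its range is refused whole. The fingers move at their own pace and stop on an object; "grip_force" is the grip in N (left out, the last holds). Time passes only in rows, so rows that do not move let the fingers close. It gives the time, the measured TCP pose, the force and the opening at its end, in the units of the state.
- sense(): the state, without advancing time (a new reading comes with each control period).
- eyes.capture(name): name is "side" or "top"; returns a dict with "pixels" (400x640x3 uint8, red, green, blue), "fx", "fy", "cx", "cy" (pixels), "camera_from_world" (4x4, takes a point from world to camera coordinates). Camera axes: x right, y down, z forward; pixel columns grow to the right and rows downward; lengths in mm; the calibration is good to about 2 mm. A picture is of the moment at which its call begins. There is no depth.
- arm.close_job(): hands the job in, once; it reports no verdict.
The state is a dict: "time": time; "q": joint angles; "joint_vel": joint speeds; "tau": joint torques, N m; "eef_pos": TCP position; "orientation": TCP orientation; "ft_force": force on the tool from outside, world axes, zero at the start; "ft_torque": the same for the moment, N m; "opening": finger opening in mm.
Only numpy, scipy, OpenCV 4.12 (cv2) and the standard library are available. Lean on these libraries where they do the work, as an engineer would, in place of code of your own. Each camera call takes 0.05 s, during which the arm holds its last target. There are 200 camera calls.

## Working session

There is one attempt and no reset: what is moved stays moved. The work goes in short steps, Python scripts to look and compute and a tool call to move; the robot and the scene stay as the last step left them, time stands still between calls to the robot, and variables do not carry over. Pictures are saved under pics/ and viewed, about 8 in all and at most 12, crops included, and the job is handed in when it is done.

Besides the shell and the picture viewer there is one more tool, called in YAML: its name, and indented under it one key for each argument. jog_arm: Moves the arm, as the interface text tells. Its arguments: {"type":"object","properties":{"commands":{"type":"array"},"grip_force":{"type":"number"}},"required":["commands"]}

```bash
mkdir -p pics
cat > h.py <<'E'
import numpy as np, cv2
from rig import sense, eyes, arm
def snap(cam,fn,crop=None,scale=1):
    d=eyes.capture(cam); im=d["pixels"][:,:,::-1]
    if crop: im=im[crop[1]:crop[3],crop[0]:crop[2]]
    if scale!=1: im=cv2.resize(im,None,fx=scale,fy=scale,interpolation=cv2.INTER_CUBIC)
    cv2.imwrite("pics/"+fn,im); return d
def proj(d,P):
    P=np.atleast_2d(P); M=np.array(d["camera_from_world"]); c=P@M[:3,:3].T+M[:3,3]
    return np.c_[c[:,0]/c[:,2]*d["fx"]+d["cx"],c[:,1]/c[:,2]*d["fy"]+d["cy"]]
def atz(d,u,v,z):
    M=np.array(d["camera_from_world"]); R=M[:3,:3]; o=-R.T@M[:3,3]
    r=R.T@np.array([(u-d["cx"])/d["fx"],(v-d["cy"])/d["fy"],1]); return o+r*(z-o[2])/r[2]
E
python3 - <<'E'
from h import *
for c in("top","side"):
    d=snap(c,c+"0.png",scale=1.25); M=np.array(d["camera_from_world"]); print(c,d["fx"],d["fy"],d["cx"],d["cy"]);print(M.round(3).tolist(), (-M[:3,:3].T@M[:3,3]).round(0))
s=sense();print(s["time"],s["eef_pos"],np.round(s["orientation"],3).tolist())
E
```

```text
top 388.8341404176266 388.8341404176266 317.9130640675964 202.91987436299198
[[0.016, -1.0, -0.023, 6.916], [-0.981, -0.011, -0.195, 525.898], [0.195, 0.026, -0.98, 1045.969], [0.0, 0.0, 0.0, 1.0]] [ 312.  -14. 1128.]
side 398.3115403760492 398.3115403760492 322.4093503291057 198.24369271999086
[[0.958, 0.288, -0.017, -499.888], [0.153, -0.558, -0.815, 5.002], [-0.244, 0.778, -0.579, 1271.624], [0.0, 0.0, 0.0, 1.0]] [ 788. -843.  731.]
0.1 [277.23594294 559.80405    226.72431393] [[-0.896, 0.444, -0.0], [0.444, 0.896, -0.001], [-0.0, -0.001, -1.0]]
```

View pics/top0.png

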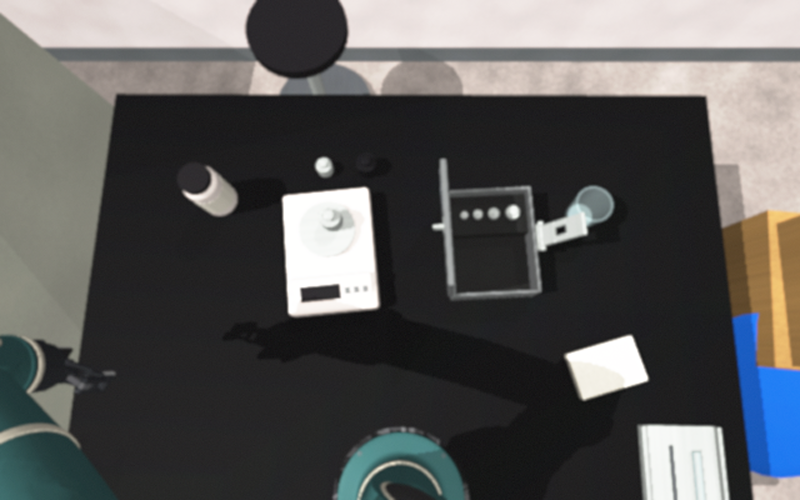

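View pics/side0.png

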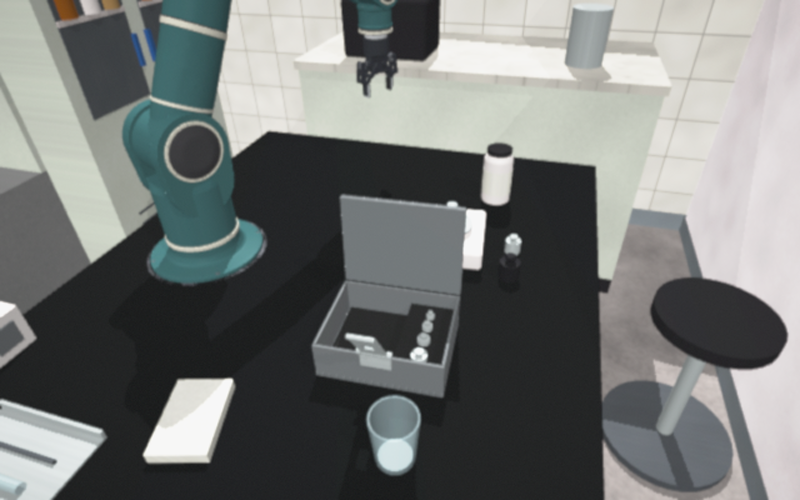

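The top view shows the target weight on the pan with its knob at about (330,216), and the case at (445–540, 185–300). The lid is open on the left, and the hasp leans right towards the beaker at (593,205). I'll zoom in for precise pixels.

Run:
```python
from h import *
snap("top","top1.png",(220,120,500,260),2.85)
```

```text
(no output)
```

View pics/top1.png

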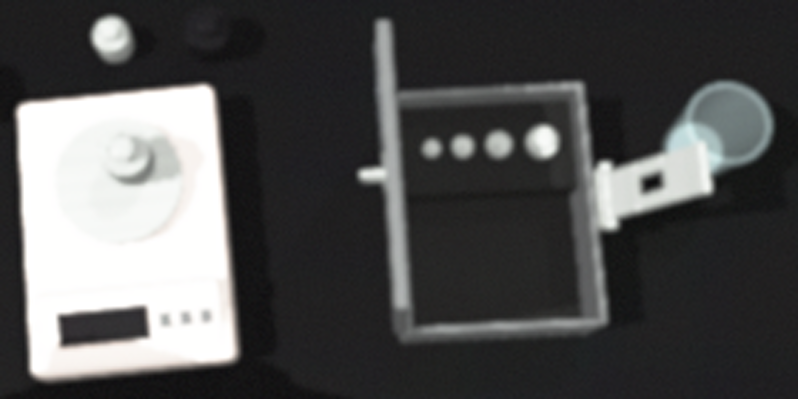

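```bash
cat >> h.py <<'E'
def casepts(p,L): # p: x,y,yaw ; case->world
    c,s=np.cos(p[2]),np.sin(p[2]); L=np.atleast_2d(L).astype(float)
    return np.c_[p[0]+c*L[:,0]-s*L[:,1],p[1]+s*L[:,0]+c*L[:,1],L[:,2]]
E
python3 - <<'E'
from h import *
from scipy.optimize import least_squares
d=eyes.capture("top"); e=eyes.capture("side")
cr=lambda u,v:(u/2.85+220-.3,v/2.85+120-.3)
L=[(-95,-120,78),(-95,120,78),(-95+6,-114,78),(-89,114,78)]
uv=np.array([cr(584,83),cr(607,320),cr(571,92),cr(594,318)])
L2=[(-95,-120,0),(-95,120,0),(-95,-120,78),(-95,120,78)]
uv2=np.array([(443,396),(315,374),(449,364),(316,345)])/1.25
f=lambda p:np.r_[(proj(d,casepts(p,L))-uv).ravel(),(proj(e,casepts(p,L2))-uv2).ravel()]
r=least_squares(f,[500,-200,1.55]); p=r.x; print(p,np.degrees(p[2]),r.fun.reshape(-1,2).round(1).tolist())
print("knob top",atz(d,*cr(124,150),134),"shoulder",atz(d,*cr(130,161),116))
for k,z in dict(knob=134).items(): pass
for n,(u,v) in dict(tl=(16,104),tr=(213,86),br=(238,360),bl=(33,380)).items(): print(n,atz(d,*cr(u,v),66).round(0))
print("pan",atz(d,*cr(120,181),72))
# lid top edge & hasp tip & beaker via angle search
tip=np.array(cr(707,168))
for a in np.arange(1.6,2.61,.1):
    q=casepts(p,[(-103+112*np.cos(a),0,94.5+112*np.sin(a))]); print("hasp",round(a,1),(proj(d,q)-tip).round(1).tolist(),(proj(e,q)*1.25).round(0).tolist())
for a in np.arange(1.5,1.9,.05):
    q=casepts(p,[(95-190*np.cos(a),y,78+190*np.sin(a)) for y in(-120,120)]); print("lid",round(a,2),((proj(d,q)+.3-[220,120])*2.85).round(0).tolist(),(proj(e,q)*1.25).round(0).tolist())
im=cv2.resize(d["pixels"][120:260,220:500,::-1],None,fx=2.85,fy=2.85)
im2=cv2.resize(e["pixels"][:,:,::-1],None,fx=1.25,fy=1.25)
for z in(0,78):
    q=casepts(p,[(-95,-120,z),(-95,120,z),(95,120,z),(95,-120,z)])
    cv2.polylines(im,[((proj(d,q)+.3-[220,120])*2.85).astype(int)],1,(0,255,0)); cv2.polylines(im2,[(proj(e,q)*1.25).astype(int)],1,(0,255,0))
w=atz(d,*cr(124,150),134)
t=np.linspace(0,6.28,40)
for R,z in((13,134),(24,116),(24,72)):
    q=np.c_[w[0]+R*np.cos(t),w[1]+R*np.sin(t),0*t+z]
    cv2.polylines(im,[((proj(d,q)+.3-[220,120])*2.85).astype(int)],1,(0,0,255)); cv2.polylines(im2,[(proj(e,q)*1.25).astype(int)],1,(0,0,255))
out=np.zeros((600,800,3),np.uint8); out[:399,:798]=im; 
out[399:600,:400]=im2[190:391,200:600]
cv2.imwrite("pics/ov.png",out)
E
```

```text
[ 555.80395638 -191.08235813    1.63957723] 93.94085547059987 [[-2.5, -1.0], [-1.2, 0.6], [0.1, -2.0], [0.9, -0.8], [0.9, -0.1], [2.0, 0.0], [-2.8, 1.8], [-2.9, -0.1]]
knob top [590.72826767 158.65451132 134.        ] shoulder [585.0356136  155.61145715 116.        ]
tl [657. 282.  66.]
tr [677.  83.  66.]
br [403.  52.  66.]
bl [381. 248.  66.]
pan [576.44888155 172.02942431  72.        ]
hasp 1.6 [[-23.2, -1.8]] [[371.0, 304.0]]
hasp 1.7 [[-18.7, -2.0]] [[370.0, 309.0]]
hasp 1.8 [[-14.4, -2.0]] [[368.0, 315.0]]
hasp 1.9 [[-10.4, -1.9]] [[366.0, 321.0]]
hasp 2.0 [[-6.7, -1.7]] [[364.0, 328.0]]
hasp 2.1 [[-3.4, -1.4]] [[362.0, 335.0]]
hasp 2.2 [[-0.5, -1.0]] [[361.0, 342.0]]
hasp 2.3 [[2.0, -0.5]] [[360.0, 350.0]]
hasp 2.4 [[4.1, 0.2]] [[358.0, 358.0]]
hasp 2.5 [[5.6, 0.9]] [[357.0, 365.0]]
hasp 2.6 [[6.8, 1.7]] [[357.0, 372.0]]
lid 1.5 [[417.0, 16.0], [441.0, 305.0]] [[464.0, 217.0], [335.0, 204.0]]
lid 1.55 [[405.0, 16.0], [429.0, 305.0]] [[465.0, 214.0], [336.0, 201.0]]
lid 1.6 [[394.0, 17.0], [416.0, 306.0]] [[466.0, 211.0], [338.0, 199.0]]
lid 1.65 [[382.0, 18.0], [404.0, 307.0]] [[466.0, 209.0], [340.0, 196.0]]
lid 1.7 [[371.0, 19.0], [392.0, 308.0]] [[467.0, 207.0], [341.0, 194.0]]
lid 1.75 [[359.0, 20.0], [380.0, 309.0]] [[468.0, 205.0], [343.0, 193.0]]
lid 1.8 [[348.0, 22.0], [368.0, 310.0]] [[468.0, 203.0], [345.0, 191.0]]
lid 1.85 [[337.0, 24.0], [356.0, 311.0]] [[469.0, 202.0], [346.0, 190.0]]
```

View pics/ov.png

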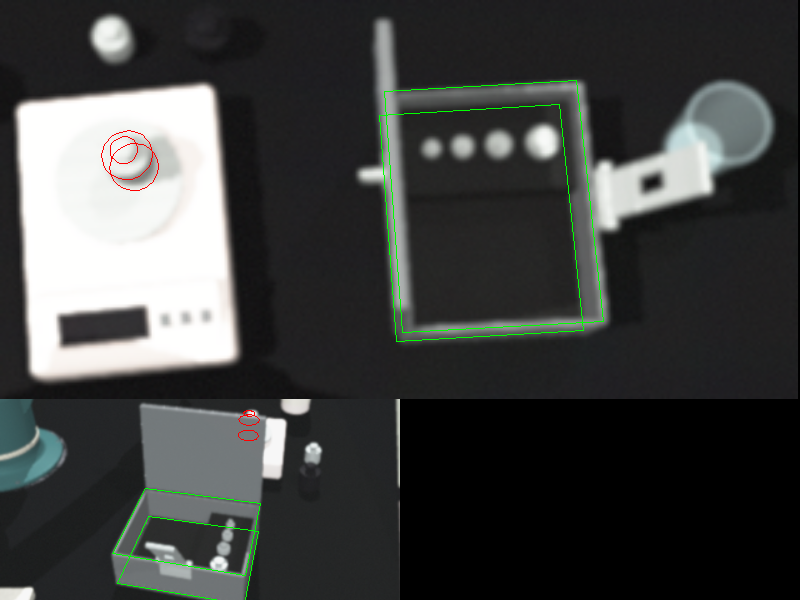

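The case fit is good to about 4 mm, with the case at about (555,-194) and yaw about 93.5°. The weight is at about (588,156). First I turn the tool so the jaws lie along case x.

jog_arm:
  commands:
    - [8.5,0,0,0,0,0,-0.105]
    - [8.5,0,0,0,0,0,-0.105]
    - [8.5,0,0,0,0,0,-0.105]
    - [8.5,0,0,0,0,0,-0.105]
    - [8.5,0,0,0,0,0,-0.1]
    - [8.5,0,0,0,0,0,0]
  grip_force: 50

```text
time: 0.75
eef_pos: [277.4, 560.0, 227.1]
orientation: [[-0.998, -0.065, -0.0], [-0.065, 0.998, -0.0], [0.0, -0.0, -1.0]]
ft_force: [0.3, 0.0, -0.0]
opening: 84.9
```

```bash
cat >> h.py <<'E'
def go(x,y,z):
    s=sense(); R=np.array(s["orientation"]); v=R.T@(np.array([x,y,z])-s["eef_pos"])/10
    print("t",round(s["time"],2),"pos",np.round(s["eef_pos"],1),"F",np.round(s["ft_force"],1),"open",round(s["opening"],1),"shift cm",v.round(2),"n",np.ceil(np.linalg.norm(v)/3.5)); return v
E
python3 - <<'E'
from h import *
go(588,156,230); print(np.round(sense()["orientation"],3).tolist())
E
```

```text
t 0.75 pos [277.4 560.  227.1] F [ 0.3  0.  -0. ] open 84.9 shift cm [-28.36 -42.34  -0.28] n 15.0
[[-0.998, -0.065, -0.0], [-0.065, 0.998, -0.0], [0.0, -0.0, -1.0]]
```

jog_arm:
  commands:
    - [8.5,-1.9,-2.82,0,0,0,0]
    - [8.5,-1.9,-2.82,0,0,0,0]
    - [8.5,-1.9,-2.82,0,0,0,0]
    - [8.5,-1.9,-2.82,0,0,0,0]
    - [8.5,-1.9,-2.82,0,0,0,0]
    - [8.5,-1.9,-2.82,0,0,0,0]
    - [8.5,-1.9,-2.82,0,0,0,0]
    - [8.5,-1.9,-2.82,0,0,0,0]
    - [8.5,-1.9,-2.82,0,0,0,0]
    - [8.5,-1.9,-2.82,0,0,0,0]
    - [8.5,-1.9,-2.82,0,0,0,0]

```text
time: 1.67
eef_pos: [505.4, 261.5, 227.4]
orientation: [[-0.998, -0.056, 0.0], [-0.056, 0.998, 0.0], [-0.0, 0.0, -1.0]]
ft_force: [-0.1, 0.8, 1.0]
opening: 85.2
```

jog_arm:
  commands:
    - [8.5,-1.9,-2.82,0,0,0,0]
    - [8.5,-1.9,-2.82,0,0,0,0]
    - [8.5,-1.9,-2.82,0,0,0,0]
    - [8.5,-1.9,-2.82,0,0,0,0]
    - [8.5,0,0,0,0,0,0]
    - [8.5,0,0,0,0,0,0]
    - [8.5,0,0,0,0,0,0]

```text
time: 2.25
eef_pos: [587.0, 155.4, 227.1]
orientation: [[-0.998, -0.058, -0.0], [-0.058, 0.998, 0.0], [0.0, 0.0, -1.0]]
ft_force: [-0.9, 0.5, -0.5]
opening: 84.9
```

Run:
```python
from h import *
go(588,156,150)
snap("top","top2.png",(220,120,340,220),5)
```

```text
t 2.25 pos [587.  155.4 227.1] F [-0.9  0.5 -0.5] open 84.9 shift cm [-0.11  0.05  7.71] n 3.0
```

View pics/top2.png

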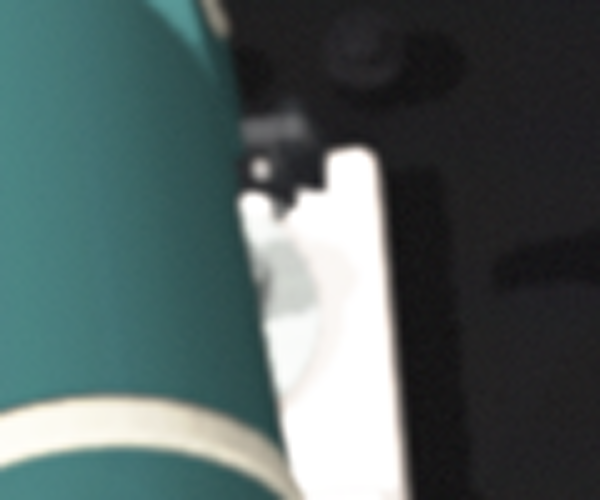

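The arm hides the weight in this view, but the margins are wide (±18 mm along the jaws). I descend in steps and watch the force.

jog_arm:
  commands:
    - [8.5,-0.1,0.05,3,0,0,0]
    - [8.5,0,0,3,0,0,0]
    - [8.5,0,0,2,0,0,0]
    - [8.5,0,0,1.5,0,0,0]
    - [8.5,0,0,1.5,0,0,0]
    - [8.5,0,0,1,0,0,0]
    - [8.5,0,0,0.7,0,0,0]
    - [8.5,0,0,0,0,0,0]
    - [8.5,0,0,0,0,0,0]

```text
time: 3.05
eef_pos: [588.3, 155.9, 100.7]
orientation: [[-0.998, -0.06, 0.0], [-0.06, 0.998, 0.0], [-0.0, 0.0, -1.0]]
ft_force: [0.3, -0.0, 0.4]
opening: 85.0
```

jog_arm:
  commands:
    - [7.5,0,0,0,0,0,0]
    - [6.5,0,0,0,0,0,0]
    - [5.5,0,0,0,0,0,0]
    - [4.5,0,0,0,0,0,0]
    - [4,0,0,0,0,0,0]
    - [4,0,0,0,0,0,0]
    - [4,0,0,0,0,0,0]
    - [4,0,0,0,0,0,0]
    - [4,0,0,0,0,0,0]
    - [4,0,0,0,0,0,0]
  grip_force: 50

```text
time: 3.88
eef_pos: [588.7, 156.6, 101.6]
orientation: [[-0.998, -0.061, 0.002], [-0.061, 0.998, 0.001], [-0.002, 0.001, -1.0]]
ft_force: [-3.3, 3.0, 11.3]
opening: 45.7
```

jog_arm:
  commands:
    - [4,0,0,-0.2,0,0,0]
    - [4,0,0,-0.4,0,0,0]
    - [4,0,0,-0.6,0,0,0]
    - [4,0,0,-0.8,0,0,0]
    - [4,0,0,0,0,0,0]
    - [4,0,0,0,0,0,0]
  grip_force: 50

```text
time: 4.38
eef_pos: [588.5, 155.5, 120.9]
orientation: [[-0.998, -0.06, 0.001], [-0.06, 0.998, 0.0], [-0.001, 0.0, -1.0]]
ft_force: [0.2, -0.9, -7.0]
opening: 45.2
```

Run:
```python
from h import *
go(588,156,150)
snap("side","side2.png",(250,80,450,220),4)
```

```text
t 4.38 pos [588.5 155.5 120.9] F [ 0.2 -0.9 -7. ] open 45.2 shift cm [ 0.05  0.05 -2.91] n 1.0
```

View pics/side2.png

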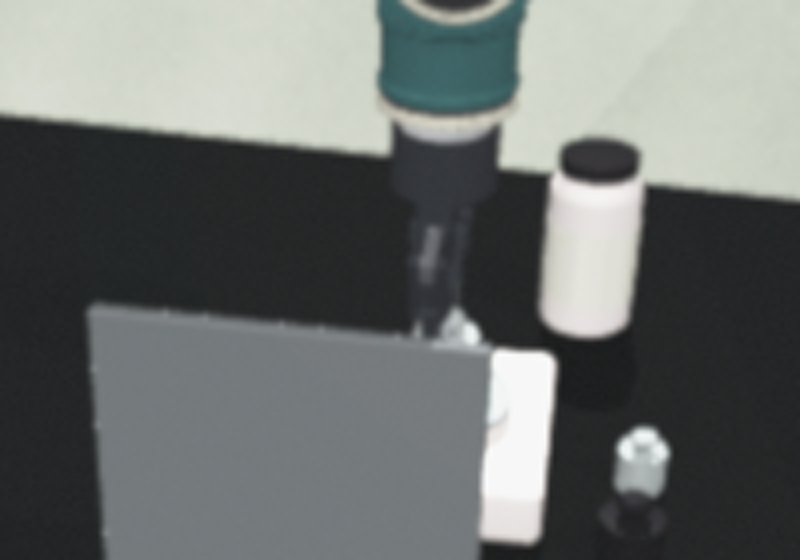

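The weight is lifted (−7 N), but the knob at crop (462,322) sits right of the fingers. I'll quantify that.

Run:
```python
from h import *
e=eyes.capture("side")
for dx in(0,10,20): print(dx,((proj(e,[(588.5+dx,155.5,120.9-28.5+62)])-[250,80])*4).round(1))
```

```text
0 [[434.9 311.5]]
10 [[448.4 313.2]]
20 [[462. 315.]]
```

The weight is gripped about 16 mm off-centre (an opening of 45 instead of 48 mm agrees), so I set it back on the pan and regrasp.

jog_arm:
  commands:
    - [4,0,0,0.8,0,0,0]
    - [4,0,0,0.7,0,0,0]
    - [4,0,0,0.3,0,0,0]
    - [4,0,0,0.1,0,0,0]
    - [4,0,0,0.1,0,0,0]
    - [4,0,0,0,0,0,0]

```text
time: 4.98
eef_pos: [588.0, 155.4, 101.6]
orientation: [[-0.998, -0.06, -0.001], [-0.06, 0.998, -0.0], [0.001, 0.0, -1.0]]
ft_force: [-18.4, -3.6, 30.0]
opening: 44.8
```

jog_arm:
  commands:
    - [4.4,0,0,-0.1,0,0,0]
    - [4.8,0,0,0,0,0,0]
    - [5.5,0,0,0,0,0,0]
    - [6.5,0,0,0,0,0,0]
    - [8,0,0,0,0,0,0]
    - [8.5,0,0,0,0,0,0]
    - [8.5,0,0,0,0,0,0]
    - [8.5,0,0,0,0,0,0]

```text
time: 5.65
eef_pos: [588.2, 155.6, 101.2]
orientation: [[-0.998, -0.06, -0.0], [-0.06, 0.998, -0.0], [0.0, -0.0, -1.0]]
ft_force: [0.0, 0.6, 0.4]
opening: 84.8
```

Run:
```python
from h import *
go(604,155.5,101)
e=snap("side","side3.png",(300,120,420,210),6)
for x in(595,600,605,610): print(x,((proj(e,[(x,155.5,134)])-[300,120])*6).round(1))
```

```text
t 5.65 pos [588.2 155.6 101.2] F [0.  0.6 0.4] open 84.8 shift cm [-1.57 -0.1   0.02] n 1.0
595 [[363.9 265.3]]
600 [[373.9 266.7]]
605 [[384.  268.1]]
610 [[394.1 269.4]]
```

View pics/side3.png

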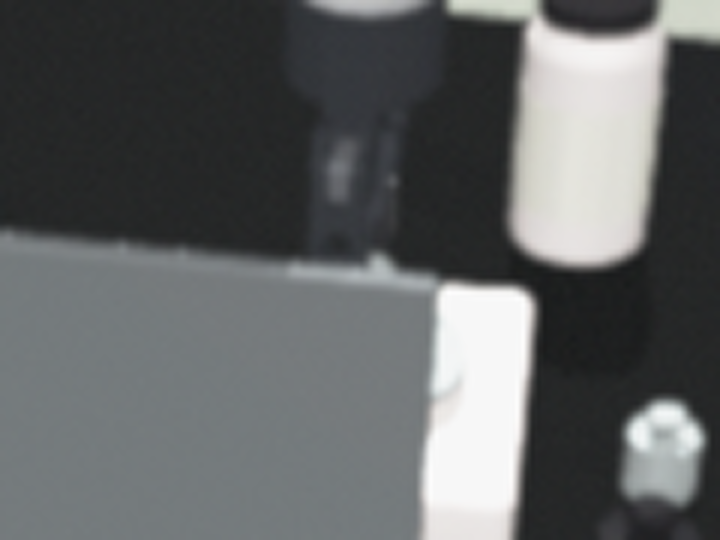

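jog_arm:
  commands:
    - [8.5,0,0,-1,0,0,0]
    - [8.5,0,0,-3,0,0,0]
    - [8.5,0,0,-3.5,0,0,0]
    - [8.5,0,0,-3,0,0,0]
    - [8.5,0,3.5,0,0,0,0]
    - [8.5,0,4,0,0,0,0]
    - [8.5,0,4,0,0,0,0]
    - [8.5,0,3.5,0,0,0,0]
    - [8.5,0,0,0,0,0,0]
    - [8.5,0,0,0,0,0,0]

```text
time: 6.53
eef_pos: [578.4, 307.7, 206.7]
orientation: [[-0.998, -0.064, -0.0], [-0.064, 0.998, 0.0], [0.0, 0.001, -1.0]]
ft_force: [1.3, -1.0, -0.2]
opening: 85.0
```

Run:
```python
from h import *
go(604,155.5,101)
d=eyes.capture("top"); im=cv2.resize(d["pixels"][140:220,220:320,::-1],None,fx=8,fy=8,interpolation=cv2.INTER_CUBIC)[:600]
t=np.linspace(0,6.28,60)
for cx,col in((590,(0,255,0)),(600,(0,0,255))):
  for R,z in((13,134),(24,116)):
    q=np.c_[cx+R*np.cos(t),156+R*np.sin(t),0*t+z]
    cv2.polylines(im,[((proj(d,q)+.5-[220,140])*8).astype(int)],1,col)
cv2.imwrite("pics/top4.png",im)
```

```text
t 6.53 pos [578.4 307.7 206.7] F [ 1.3 -1.  -0.2] open 85.0 shift cm [ -1.59 -15.36  10.56] n 6.0
```

View pics/top4.png

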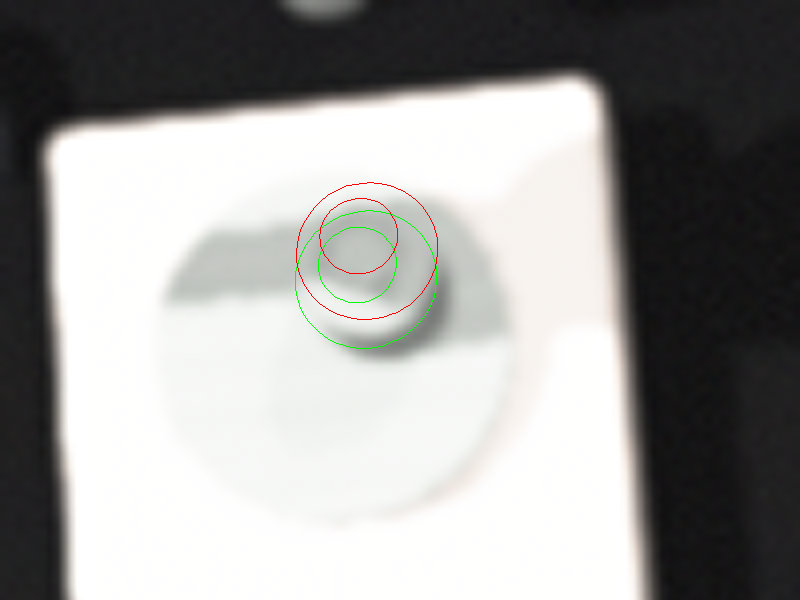

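The weight now stands at about (599,155.5), upright. I regrasp it there.

jog_arm:
  commands:
    - [8.5,-0.27,-3.83,0,0,0,0]
    - [8.5,-0.27,-3.83,0,0,0,0]
    - [8.5,-0.27,-3.83,0,0,0,0]
    - [8.5,-0.27,-3.83,0,0,0,0]
    - [8.5,0,0,0,0,0,0]
    - [8.5,0,0,0,0,0,0]

```text
time: 7.08
eef_pos: [599.9, 148.9, 207.1]
orientation: [[-0.999, -0.054, 0.001], [-0.054, 0.999, -0.001], [-0.001, -0.001, -1.0]]
ft_force: [-0.2, -0.1, 0.6]
opening: 84.8
```

```bash
python3 -c "
from h import *
go(599,155.5,100)"
```

```text
t 7.08 pos [599.9 148.9 207.1] F [-0.2 -0.1  0.6] open 84.8 shift cm [ 0.06  0.67 10.71] n 4.0
```

jog_arm:
  commands:
    - [8.5,0.05,0.65,0,0,0,0]
    - [8.5,0,0,3,0,0,0]
    - [8.5,0,0,3,0,0,0]
    - [8.5,0,0,2,0,0,0]
    - [8.5,0,0,1.5,0,0,0]
    - [8.5,0,0,1.1,0,0,0]
    - [8.5,0,0,0,0,0,0]
    - [8.5,0,0,0,0,0,0]

```text
time: 7.75
eef_pos: [598.3, 160.3, 100.5]
orientation: [[-0.998, -0.061, -0.0], [-0.061, 0.998, 0.0], [0.0, 0.0, -1.0]]
ft_force: [-0.3, 0.3, -0.1]
opening: 84.7
```

jog_arm:
  commands:
    - [7.5,0,0,0,0,0,0]
    - [6.5,0,0,0,0,0,0]
    - [5.5,0,0,0,0,0,0]
    - [4.5,0,0,0,0,0,0]
    - [4.2,0,0,0,0,0,0]
    - [4.2,0,0,0,0,0,0]
    - [4.2,0,0,0,0,0,0]
    - [4.2,0,0,0,0,0,0]
    - [4.2,0,0,0,0,0,0]
    - [4.2,0,0,0,0,0,0]
  grip_force: 50

```text
time: 8.58
eef_pos: [598.9, 159.1, 101.6]
orientation: [[-0.998, -0.06, 0.001], [-0.06, 0.998, -0.0], [-0.001, -0.0, -1.0]]
ft_force: [-3.6, -2.2, 12.1]
opening: 45.2
```

jog_arm:
  commands:
    - [4.2,0,0,-0.2,0,0,0]
    - [4.2,0,0,-0.4,0,0,0]
    - [4.2,0,0,-0.6,0,0,0]
    - [4.2,0,0,-0.8,0,0,0]
    - [4.2,0,0,0,0,0,0]
    - [4.2,0,0,0,0,0,0]
    - [4.2,0,0,0,0,0,0]
  grip_force: 60

```text
time: 9.17
eef_pos: [598.2, 159.4, 120.2]
orientation: [[-0.998, -0.06, -0.0], [-0.06, 0.998, -0.0], [0.0, -0.0, -1.0]]
ft_force: [-0.7, 0.3, -7.8]
opening: 45.2
```

Run:
```python
from h import *
go(599,155.5,260); s=sense(); print(s["ft_torque"])
e=snap("side","side5.png",(300,100,420,190),5)
p=np.array(s["eef_pos"])
for dx in(-10,0,10): print(dx,((proj(e,[p+[dx,0,34]])-[300,100])*5).round(1))
```

```text
t 9.17 pos [598.2 159.4 120.2] F [-0.7  0.3 -7.8] open 45.2 shift cm [ -0.05  -0.4  -13.98] n 4.0
[ 0.02903435 -0.05453286  0.02980583]
-10 [[294.6 286.3]]
0 [[311.5 288.5]]
10 [[328.3 290.7]]
```

View pics/side5.png

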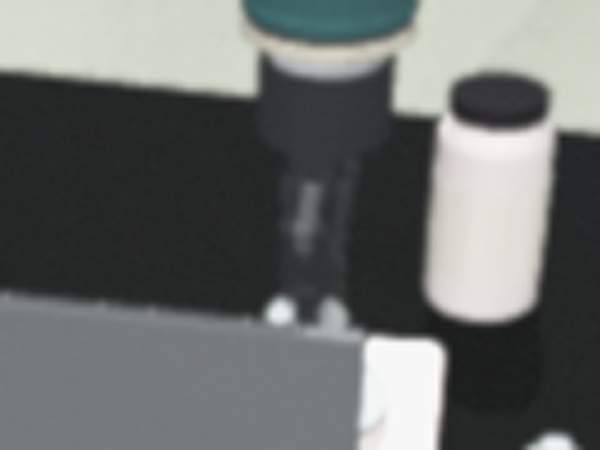

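The weight is centred now: both shoulder highlights (280 and 335) lie evenly about the finger. I raise it over the lid and carry it across.

jog_arm:
  commands:
    - [4.2,0,0,-1.5,0,0,0]
    - [4.2,0,0,-3,0,0,0]
    - [4.2,0,0,-3,0,0,0]
    - [4.2,0,0,-3,0,0,0]
    - [4.2,0,0,-3,0,0,0]
    - [4.2,0,0,-3,0,0,0]
    - [4.2,0,0,-3,0,0,0]
    - [4.2,0,0,-2,0,0,0]
    - [4.2,0,0,-0.8,0,0,0]
    - [4.2,0,0,0,0,0,0]
  grip_force: 70

```text
time: 10.05
eef_pos: [598.8, 159.6, 344.5]
orientation: [[-0.998, -0.06, 0.002], [-0.06, 0.998, 0.001], [-0.002, 0.001, -1.0]]
ft_force: [1.0, -0.3, -5.6]
opening: 44.4
```

```bash
python3 -c "
from h import *
go(510,-222,343)"
```

```text
t 10.05 pos [598.8 159.6 344.5] F [ 1.  -0.3 -5.6] open 44.4 shift cm [ 11.16 -37.55   0.11] n 12.0
```

jog_arm:
  commands:
    - [4.2,0.4,-1.5,0,0,0,0]
    - [4.2,0.9,-3,0,0,0,0]
    - [4.2,0.95,-3.2,0,0,0,0]
    - [4.2,0.95,-3.2,0,0,0,0]
    - [4.2,0.95,-3.2,0,0,0,0]
    - [4.2,0.95,-3.2,0,0,0,0]
    - [4.2,0.95,-3.2,0,0,0,0]
    - [4.2,0.95,-3.2,0,0,0,0]
    - [4.2,0.95,-3.2,0,0,0,0]
    - [4.2,0.95,-3.2,0,0,0,0]
    - [4.2,0.95,-3.2,0,0,0,0]
    - [4.2,0.8,-2.6,0,0,0,0]

```text
time: 11.05
eef_pos: [511.8, -207.8, 341.3]
orientation: [[-0.998, -0.059, -0.003], [-0.059, 0.998, 0.0], [0.003, 0.0, -1.0]]
ft_force: [0.5, -0.1, -6.7]
opening: 44.5
```

jog_arm:
  commands:
    - [4.2,0.3,-1,0,0,0,0]
    - [4.2,0,0,0,0,0,0]
    - [4.2,0,0,0,0,0,0]
    - [4.2,0,0,0,0,0,0]

```text
time: 11.38
eef_pos: [511.2, -214.4, 342.1]
orientation: [[-0.998, -0.061, -0.002], [-0.061, 0.998, 0.001], [0.002, 0.001, -1.0]]
ft_force: [-0.3, 0.4, -6.5]
opening: 44.7
```

Run:
```python
from h import *
go(510,-222,110);print(np.round(sense()["orientation"],3).tolist())
e=snap("side","side6.png",(180,100,420,320),2.5)
```

```text
t 11.38 pos [ 511.2 -214.4  342.1] F [-0.3  0.4 -6.5] open 44.7 shift cm [ 0.13 -0.77 23.21] n 7.0
[[-0.998, -0.061, -0.002], [-0.061, 0.998, 0.001], [0.002, 0.001, -1.0]]
```

View pics/side6.png

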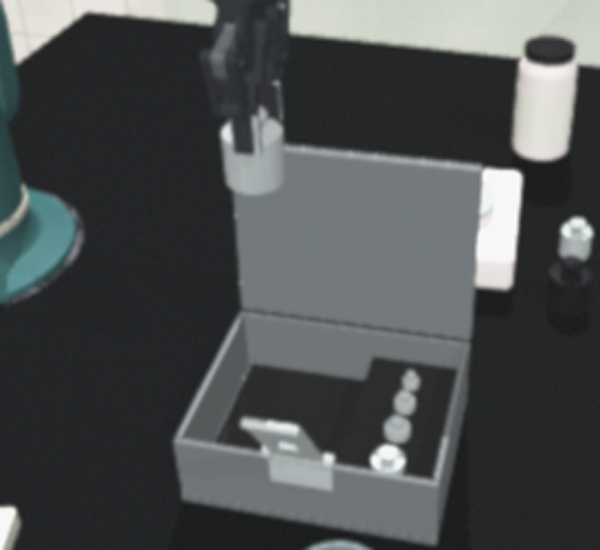

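The weight hangs upright at crop (253,160), left of the foam and ready to go down. I descend into the empty bay.

jog_arm:
  commands:
    - [4.2,0.1,-0.7,1.5,0,0,0]
    - [4.2,0,0,3,0,0,0]
    - [4.2,0,0,3,0,0,0]
    - [4.2,0,0,3,0,0,0]
    - [4.2,0,0,3,0,0,0]
    - [4.2,0,0,3,0,0,0]
    - [4.2,0,0,3,0,0,0]
    - [4.2,0,0,3,0,0,0]
    - [4.2,0,0,3,0,0,0]
    - [4.2,0,0,2,0,0,0]
    - [4.2,0,0,1,0,0,0]
    - [4.2,0,0,0,0,0,0]

```text
time: 12.43
eef_pos: [509.8, -221.3, 56.3]
orientation: [[-0.998, -0.061, -0.003], [-0.061, 0.998, 0.001], [0.003, 0.001, -1.0]]
ft_force: [0.1, -0.2, -6.8]
opening: 44.2
```

jog_arm:
  commands:
    - [4.2,0,0,0.3,0,0,0]
    - [4.2,0,0,0.2,0,0,0]
    - [4.2,0,0,0,0,0,0]
    - [4.2,0,0,0,0,0,0]

```text
time: 12.77
eef_pos: [511.2, -222.6, 54.3]
orientation: [[-0.998, -0.06, 0.001], [-0.06, 0.998, -0.0], [-0.001, -0.001, -1.0]]
ft_force: [-1.3, -0.3, -6.6]
opening: 44.6
```

jog_arm:
  commands:
    - [4.2,0,0,0.4,0,0,0]
    - [4.2,0,0,0.4,0,0,0]
    - [4.2,0,0,0.2,0,0,0]
    - [4.2,0,0,0,0,0,0]
    - [4.2,0,0,0,0,0,0]

```text
time: 13.18
eef_pos: [510.5, -222.5, 43.2]
orientation: [[-0.998, -0.06, -0.0], [-0.06, 0.998, 0.0], [0.0, 0.0, -1.0]]
ft_force: [0.5, -0.2, -6.6]
opening: 44.5
```

jog_arm:
  commands:
    - [4.2,0,0,0.2,0,0,0]
    - [4.2,0,0,0.1,0,0,0]
    - [4.2,0,0,0,0,0,0]

```text
time: 13.43
eef_pos: [510.5, -222.5, 40.1]
orientation: [[-0.998, -0.06, -0.0], [-0.06, 0.998, 0.0], [0.0, 0.0, -1.0]]
ft_force: [1.3, 0.3, -6.9]
opening: 44.3
```

jog_arm:
  commands:
    - [4.2,0,0,0.1,0,0,0]
    - [4.2,0,0,0,0,0,0]

```text
time: 13.6
eef_pos: [510.7, -222.6, 39.8]
orientation: [[-0.998, -0.06, 0.0], [-0.06, 0.998, 0.0], [-0.0, 0.0, -1.0]]
ft_force: [-3.6, 2.0, 4.8]
opening: 44.4
```

jog_arm:
  commands:
    - [4.2,0,0,0.1,0,0,0]
    - [4.2,0,0,0,0,0,0]

```text
time: 13.77
eef_pos: [510.8, -222.6, 39.7]
orientation: [[-0.998, -0.06, 0.001], [-0.06, 0.998, 0.0], [-0.001, 0.0, -1.0]]
ft_force: [-9.5, 5.2, 24.3]
opening: 44.4
```

jog_arm:
  commands:
    - [4.2,0,0,-0.1,0,0,0]
    - [4.5,0,0,0,0,0,0]
    - [5,0,0,0,0,0,0]
    - [6,0,0,0,0,0,0]
    - [7,0,0,0,0,0,0]
    - [7.5,0,0,0,0,0,0]
    - [7.5,0,0,0,0,0,0]
    - [7.5,0,0,0,0,0,0]
    - [7.5,0,0,0,0,0,0]

```text
time: 14.52
eef_pos: [510.7, -222.6, 39.3]
orientation: [[-0.998, -0.06, 0.0], [-0.06, 0.998, -0.0], [-0.0, -0.0, -1.0]]
ft_force: [0.7, -0.2, 0.1]
opening: 74.9
```

jog_arm:
  commands:
    - [7.5,0,0,-0.5,0,0,0]
    - [7.5,0,0,-1,0,0,0]
    - [7.5,0,0,-2,0,0,0]
    - [7.5,0,0,-3,0,0,0]
    - [7.5,0,0,-3.5,0,0,0]
    - [6,0,0,-3.5,0,0,0]
    - [4,0,0,-3.5,0,0,0]
    - [2,0,0,-3.5,0,0,0]
    - [0,0,0,-3.5,0,0,0]
    - [0,0,0,-3.5,0,0,0]
    - [0,0,0,0,0,0,0]
    - [0,0,0,0,0,0,0]

```text
time: 15.52
eef_pos: [511.0, -222.8, 317.1]
orientation: [[-0.998, -0.06, 0.004], [-0.06, 0.998, -0.001], [-0.004, -0.001, -1.0]]
ft_force: [-0.6, 0.8, -1.7]
opening: -0.3
```

Run:
```python
from h import *
go(470,-40,330)
e=eyes.capture("side"); d=eyes.capture("top")
a=cv2.resize(e["pixels"][200:330,230:380,::-1],None,fx=2.66,fy=2.66); b=cv2.resize(d["pixels"][130:250,340:500,::-1],None,fx=2.5,fy=2.5)
out=np.zeros((350,800,3),np.uint8); out[:a.shape[0],:a.shape[1]]=a; out[:b.shape[0],400:400+b.shape[1]]=b
cv2.imwrite("pics/chk7.png",out)
# beaker rim centre
print(atz(d,728/2.85+220,123/2.85+120,100))
```

```text
t 15.52 pos [ 511.  -222.8  317.1] F [-0.6  0.8 -1.7] open -0.3 shift cm [ 3.   18.49 -1.33] n 6.0
[ 631.54422151 -415.11949616  100.        ]
```

View pics/chk7.png

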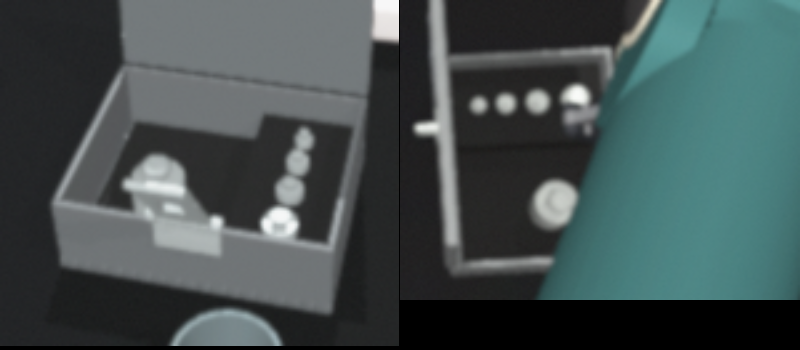

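The weight stands free and upright in the bay in both views, at (157,180) in the side view and (555,205) in the top view. Tool x and y coincide with case y and x. Next I go over the lid to its back side.

jog_arm:
  commands:
    - [0,0.7,0,-1.5,0,0,0]
    - [0,0.7,3,0,0,0,0]
    - [0,0,3.2,0,0,0,0]
    - [0,0,3.2,0,0,0,0]
    - [0,0,3.2,0,0,0,0]
    - [0,0,3.2,0,0,0,0]
    - [0,0,3.2,0,0,0,0]
    - [0,0,0,0,0,0,0]
    - [0,0,0,0,0,0,0]
    - [0,0,0,0,0,0,0]

```text
time: 16.45
eef_pos: [484.9, -34.1, 328.7]
orientation: [[-0.998, -0.06, -0.001], [-0.06, 0.998, -0.0], [0.001, -0.0, -1.0]]
ft_force: [-0.9, -0.5, 0.2]
opening: -0.5
```

```bash
cat >> h.py <<'E'
CASE=np.array([555,-194.]); YAW=np.radians(93.5)
def case_tcp():
    s=sense(); p=np.array(s["eef_pos"]); c,n=np.cos(YAW),np.sin(YAW); v=p[:2]-CASE
    q=np.array([c*v[0]+n*v[1],-n*v[0]+c*v[1],p[2]]); print("t",round(s["time"],2),"case TCP",q.round(1),"F",np.round(s["ft_force"],1)); return q
E
python3 - <<'E'
from h import *
case_tcp()
for th,r in zip((1.6,1.45,1.3,1.15,1.0,.85,.7,.55,.4,.25,.12,0),np.linspace(150,172,12)):
    print(th,round(95-r*np.cos(th)+12*np.sin(th)+15),round(78+r*np.sin(th)+12*np.cos(th)+19))
E
```

```text
t 16.45 case TCP [163.9  60.2 328.7] F [-0.9 -0.5  0.2]
1.6 126 247
1.45 104 249
1.3 80 249
1.15 57 244
1.0 35 236
0.85 13 225
0.7 -6 211
0.55 -24 193
0.4 -38 173
0.25 -50 150
0.12 -57 129
0 -62 109
```

jog_arm:
  commands:
    - [0,0,0,3,0,0,0]
    - [0,0,0,3,0,0,0]
    - [0,0,0,2.2,0,0,0]
    - [0,0,-1.5,0,0,0,0]
    - [0,0,-1.5,0,0,0,0]
    - [0,0,-1.4,0,0,0,0]
    - [0,0,-1.5,-0.1,0,0,0]
    - [0,0,-1.6,0,0,0,0]
    - [0,0,-1.5,0,0,0,0]
    - [0,0,-1.3,0.3,0,0,0]
    - [0,0,-1.2,0.3,0,0,0]
    - [0,0,0,0,0,0,0]

```text
time: 17.45
eef_pos: [491.3, -151.6, 241.5]
orientation: [[-0.998, -0.056, -0.002], [-0.056, 0.998, -0.001], [0.002, -0.001, -1.0]]
ft_force: [-0.4, 0.1, 0.4]
opening: -0.2
```

```bash
python3 -c "
from h import *
case_tcp()"
```

```text
t 17.45 case TCP [ 46.2  61.  241.5] F [-0.4  0.1  0.4]
```

jog_arm:
  commands:
    - [0,0,-1.2,0.6,0,0,0]
    - [0,0,-1.1,0.6,0,0,0]
    - [0,0,-1.1,0.6,0,0,0]
    - [0,0,-0.9,0.7,0,0,0]
    - [0,0,-0.9,0.7,0,0,0]
    - [0,0,-0.9,0.9,0,0,0]
    - [0,0,-0.9,0.9,0,0,0]
    - [0,0,-0.7,1,0,0,0]
    - [0,0,-0.7,1,0,0,0]

```text
time: 18.2
eef_pos: [497.1, -233.0, 171.2]
orientation: [[-0.998, -0.06, -0.0], [-0.06, 0.998, -0.0], [0.0, -0.0, -1.0]]
ft_force: [0.4, -0.3, 0.7]
opening: 0.1
```

```bash
python3 -c "
from h import *
case_tcp()"
```

```text
t 18.2 case TCP [-35.4  60.2 171.2] F [ 0.4 -0.3  0.7]
```

jog_arm:
  commands:
    - [0,0,-0.6,1.1,0,0,0]
    - [0,0,-0.6,1.2,0,0,0]
    - [0,0,-0.4,1.1,0,0,0]
    - [0,0,-0.3,1.1,0,0,0]
    - [0,0,-0.2,0.8,0,0,0]
    - [0,0,-0.2,0.7,0,0,0]

```text
time: 18.7
eef_pos: [498.4, -255.2, 111.2]
orientation: [[-0.998, -0.06, -0.001], [-0.06, 0.998, 0.0], [0.001, 0.0, -1.0]]
ft_force: [0.8, 0.6, 0.7]
opening: 0.1
```

jog_arm:
  commands:
    - [0,0,0,0.2,0,0,0]
    - [0,0,0,0,0,0,0]
    - [0,0,0,0,0,0,0]

```text
time: 18.95
eef_pos: [498.8, -255.2, 110.6]
orientation: [[-0.998, -0.06, 0.0], [-0.06, 0.998, -0.0], [-0.0, -0.0, -1.0]]
ft_force: [0.5, 0.3, -0.1]
opening: -0.0
```

jog_arm:
  commands:
    - [0,0,0,0.2,0,0,0]
    - [0,0,0,0,0,0,0]

```text
time: 19.12
eef_pos: [498.8, -255.1, 108.5]
orientation: [[-0.998, -0.06, 0.001], [-0.06, 0.998, -0.0], [-0.001, -0.0, -1.0]]
ft_force: [-0.3, -0.8, 1.1]
opening: -0.2
```

jog_arm:
  commands:
    - [0,0,0,0.1,0,0,0]
    - [0,0,0,0,0,0,0]

```text
time: 19.28
eef_pos: [498.7, -255.2, 107.4]
orientation: [[-0.998, -0.06, 0.0], [-0.06, 0.998, -0.0], [-0.0, -0.0, -1.0]]
ft_force: [-0.2, -0.0, 0.3]
opening: -0.3
```

jog_arm:
  commands:
    - [0,0,0,0.1,0,0,0]
    - [0,0,0,0,0,0,0]

```text
time: 19.45
eef_pos: [498.6, -255.3, 106.3]
orientation: [[-0.998, -0.06, -0.0], [-0.06, 0.998, -0.0], [0.0, -0.0, -1.0]]
ft_force: [0.5, -1.3, 0.9]
opening: -0.1
```

Run:
```python
from h import *
p=[*CASE,YAW]; e=eyes.capture("side"); im=e["pixels"]
g=lambda P:[im[int(v)-1:int(v)+2,int(u)-1:int(u)+2].mean((0,1)).round().tolist() for u,v in proj(e,casepts(p,P))]
for th in(0,.1,.2,.3,.5,.8,1.2,1.65):
    print(th,[g([(95-r*np.cos(th)+12*np.sin(th),y,78+r*np.sin(th)+12*np.cos(th)) ])[0] for r,y in((180,-100),(100,-90),(100,100),(180,100),(188,100))])
```

```text
0 [[47.0, 48.0, 48.0], [172.0, 181.0, 191.0], [54.0, 57.0, 61.0], [82.0, 85.0, 86.0], [77.0, 79.0, 80.0]]
0.1 [[163.0, 169.0, 172.0], [174.0, 182.0, 193.0], [64.0, 66.0, 70.0], [153.0, 159.0, 161.0], [127.0, 132.0, 133.0]]
0.2 [[167.0, 175.0, 183.0], [175.0, 183.0, 194.0], [80.0, 82.0, 86.0], [152.0, 158.0, 161.0], [153.0, 159.0, 163.0]]
0.3 [[174.0, 182.0, 193.0], [177.0, 186.0, 199.0], [86.0, 88.0, 92.0], [105.0, 110.0, 112.0], [117.0, 122.0, 124.0]]
0.5 [[177.0, 186.0, 199.0], [179.0, 188.0, 200.0], [59.0, 61.0, 66.0], [35.0, 36.0, 38.0], [34.0, 36.0, 37.0]]
0.8 [[28.0, 29.0, 29.0], [34.0, 36.0, 36.0], [51.0, 54.0, 58.0], [51.0, 53.0, 58.0], [51.0, 54.0, 58.0]]
1.2 [[215.0, 217.0, 216.0], [224.0, 220.0, 218.0], [188.0, 187.0, 176.0], [59.0, 96.0, 97.0], [60.0, 96.0, 97.0]]
1.65 [[230.0, 233.0, 232.0], [247.0, 247.0, 247.0], [62.0, 99.0, 100.0], [62.0, 100.0, 102.0], [50.0, 78.0, 80.0]]
```

The lid has come down but isn't seated yet, since gravity leaves little contact force. I keep pressing until the force climbs.

jog_arm:
  commands:
    - [0,0,0,0.15,0,0,0]
    - [0,0,0,0.15,0,0,0]
    - [0,0,0,0,0,0,0]

```text
time: 19.75
eef_pos: [498.5, -255.3, 103.0]
orientation: [[-0.998, -0.06, -0.0], [-0.06, 0.998, 0.0], [0.0, 0.0, -1.0]]
ft_force: [1.2, 0.0, 0.3]
opening: -0.0
```

jog_arm:
  commands:
    - [0,0,0,0.15,0,0,0]
    - [0,0,0,0.15,0,0,0]
    - [0,0,0,0,0,0,0]

```text
time: 20.0
eef_pos: [498.5, -255.2, 100.0]
orientation: [[-0.998, -0.06, -0.0], [-0.06, 0.998, 0.0], [0.0, 0.0, -1.0]]
ft_force: [-0.5, 0.9, -0.1]
opening: 0.1
```

Run:
```python
from h import *
p=[*CASE,YAW]; e=eyes.capture("side"); im=e["pixels"].mean(2); s=sense(); print(s["eef_pos"],s["ft_force"])
for y in(-100,-70):
    zs=np.arange(40,130,3); uv=proj(e,casepts(p,[(-95,y,z) for z in zs]))
    print(y,[(int(z),int(im[int(round(v)),int(round(u))])) for z,(u,v) in zip(zs,uv)])
```

```text
[ 498.50831989 -255.23110989  100.12362897] [-0.08104985  0.28965473 -0.39384548]
-100 [(40, 111), (43, 111), (46, 111), (49, 112), (52, 111), (55, 111), (58, 111), (61, 111), (64, 111), (67, 111), (70, 112), (73, 114), (76, 120), (79, 116), (82, 95), (85, 65), (88, 45), (91, 45), (94, 41), (97, 55), (100, 84), (103, 106), (106, 120), (109, 137), (112, 160), (115, 176), (118, 179), (121, 180), (124, 181), (127, 179)]
-70 [(40, 111), (43, 111), (46, 111), (49, 111), (52, 111), (55, 111), (58, 111), (61, 111), (64, 111), (67, 111), (70, 112), (73, 112), (76, 116), (79, 124), (82, 130), (85, 149), (88, 161), (91, 164), (94, 159), (97, 139), (100, 120), (103, 119), (106, 131), (109, 152), (112, 171), (115, 178), (118, 178), (121, 177), (124, 178), (127, 178)]
```

Run:
```python
from h import *
e=eyes.capture("side"); d=eyes.capture("top")
a=cv2.resize(e["pixels"][150:330,210:390,::-1],(500,500),interpolation=cv2.INTER_CUBIC); b=cv2.resize(d["pixels"][100:250,330:420,::-1],(300,500))
cv2.imwrite("pics/chk8.png",np.hstack([a,b]))
s=sense(); P=np.array([s["eef_pos"]+np.array([0,0,-19])])
print((proj(e,P)-[210,150])*500/180)
```

```text
[[193.24514031 326.87329087]]
```

View pics/chk8.png

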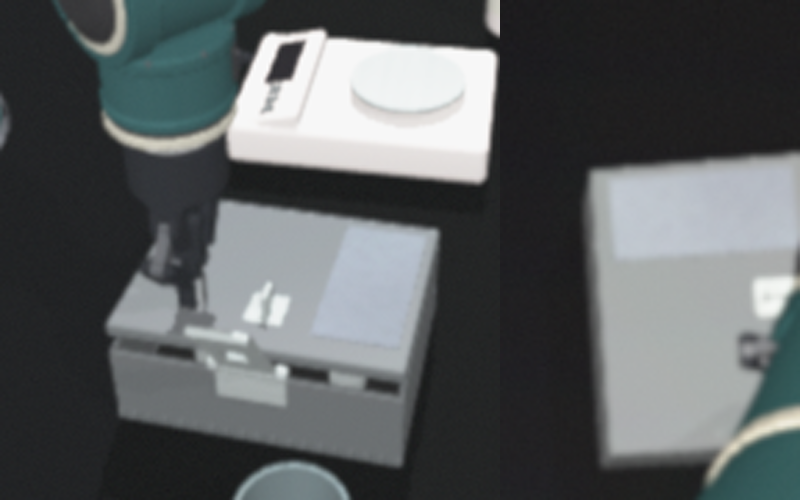

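The pictures show the balance empty and the lid about 0.1 rad open, with the finger on it at (188,305). The visible fingertip is higher than TCP−19 predicts, so I keep pressing down.

jog_arm:
  commands:
    - [0,0,0,0.2,0,0,0]
    - [0,0,0,0.2,0,0,0]
    - [0,0,0,0.2,0,0,0]
    - [0,0,0,0,0,0,0]

```text
time: 20.48
eef_pos: [498.4, -255.2, 93.9]
orientation: [[-0.998, -0.06, -0.0], [-0.06, 0.998, 0.0], [0.0, 0.0, -1.0]]
ft_force: [0.6, 0.9, -0.1]
opening: 0.1
```

jog_arm:
  commands:
    - [0,0,0,0.15,0,0,0]
    - [0,0,0,0.15,0,0,0]
    - [0,0,0,0,0,0,0]

```text
time: 20.73
eef_pos: [498.5, -255.2, 91.0]
orientation: [[-0.998, -0.06, -0.0], [-0.06, 0.998, 0.0], [0.0, 0.0, -1.0]]
ft_force: [1.2, -0.3, -0.1]
opening: 0.1
```

jog_arm:
  commands:
    - [0,0,0,0.15,0,0,0]
    - [0,0,0,0.1,0,0,0]
    - [0,0,0,0,0,0,0]

```text
time: 20.98
eef_pos: [498.5, -255.2, 88.6]
orientation: [[-0.998, -0.06, -0.0], [-0.06, 0.998, 0.0], [0.0, 0.0, -1.0]]
ft_force: [-0.0, -0.4, 0.6]
opening: 0.2
```

```bash
cat > chk.py <<'E'
from h import *
p=[*CASE,YAW]; e=eyes.capture("side"); im=e["pixels"].mean(2)
for y in(-100,100):
    zs=np.arange(64,130,3); uv=proj(e,casepts(p,[(-95,y,z) for z in zs]))
    print(y,[(int(z),int(im[int(round(v)),int(round(u))])) for z,(u,v) in zip(zs,uv)])
case_tcp()
E
python3 chk.py
```

```text
-100 [(64, 112), (67, 111), (70, 111), (73, 114), (76, 120), (79, 119), (82, 108), (85, 107), (88, 117), (91, 117), (94, 138), (97, 166), (100, 186), (103, 191), (106, 192), (109, 192), (112, 192), (115, 191), (118, 189), (121, 183), (124, 188), (127, 197)]
100 [(64, 111), (67, 112), (70, 112), (73, 114), (76, 119), (79, 119), (82, 119), (85, 109), (88, 110), (91, 120), (94, 136), (97, 158), (100, 170), (103, 173), (106, 173), (109, 174), (112, 171), (115, 167), (118, 164), (121, 164), (124, 165), (127, 162)]
t 21.03 case TCP [-57.7  60.1  88.7] F [ 0.2 -0.8  0.4]
```

jog_arm:
  commands:
    - [0,0,0,0.1,0,0,0]
    - [0,0,0,0,0,0,0]

```text
time: 21.2
eef_pos: [498.6, -255.3, 87.7]
orientation: [[-0.998, -0.06, -0.0], [-0.06, 0.998, -0.0], [0.0, -0.0, -1.0]]
ft_force: [0.2, 1.1, -0.2]
opening: -0.0
```

jog_arm:
  commands:
    - [0,0,0,0.1,0,0,0]
    - [0,0,0,0,0,0,0]

```text
time: 21.37
eef_pos: [498.6, -255.3, 86.7]
orientation: [[-0.998, -0.06, -0.0], [-0.06, 0.998, -0.0], [0.0, -0.0, -1.0]]
ft_force: [0.6, 0.7, 0.0]
opening: -0.1
```

jog_arm:
  commands:
    - [0,0,0,0.1,0,0,0]
    - [0,0,0,0,0,0,0]

```text
time: 21.53
eef_pos: [498.6, -255.3, 86.1]
orientation: [[-0.998, -0.06, 0.0], [-0.06, 0.998, -0.0], [-0.0, -0.0, -1.0]]
ft_force: [-1.7, 1.3, 4.8]
opening: -0.1
```

jog_arm:
  commands:
    - [0,0,0,0.1,0,0,0]
    - [0,0,0,0,0,0,0]

```text
time: 21.7
eef_pos: [498.7, -255.4, 85.9]
orientation: [[-0.998, -0.06, 0.0], [-0.06, 0.998, 0.0], [-0.0, 0.0, -1.0]]
ft_force: [-7.8, 3.9, 21.4]
opening: 0.3
```

The force rises to 21 N, so the lid is seated. I hold briefly and check the image edge.

jog_arm:
  commands:
    - [0,0,0,0.05,0,0,0]
    - [0,0,0,0,0,0,0]
    - [0,0,0,0,0,0,0]
    - [0,0,0,0,0,0,0]

```text
time: 22.03
eef_pos: [498.8, -255.4, 85.8]
orientation: [[-0.998, -0.06, 0.001], [-0.06, 0.998, 0.0], [-0.001, 0.0, -1.0]]
ft_force: [-10.0, 5.0, 30.3]
opening: 0.2
```

jog_arm:
  commands:
    - [0,0,0,-0.5,0,0,0]
    - [0,0,0,-2,0,0,0]
    - [0,0,0,-3,0,0,0]
    - [0,0,0,-3,0,0,0]
    - [0,0,0,-3,0,0,0]
    - [0,0,0,-3,0,0,0]
    - [0,0,0,-3,0,0,0]
    - [0,0,0,0,0,0,0]

```text
time: 22.7
eef_pos: [500.3, -256.3, 264.9]
orientation: [[-0.998, -0.06, 0.007], [-0.06, 0.998, -0.003], [-0.007, -0.003, -1.0]]
ft_force: [0.8, -0.8, -0.1]
opening: 0.1
```

```bash
python3 chk.py
python3 - <<'E'
from h import *
# hasp: sample bright bead along tip arc in side view
p=[*CASE,YAW]; e=eyes.capture("side"); im=e["pixels"].mean(2)
for a in np.arange(1.5,2.65,.1):
    uv=proj(e,casepts(p,[(-103+112*np.cos(a),y,94.5+112*np.sin(a)) for y in(-12,0,12)]))
    print(round(a,2),[int(im[int(round(v)),int(round(u))]) for u,v in uv], end='; ')
c=cv2.HoughCircles
E
```

```text
-100 [(64, 109), (67, 109), (70, 109), (73, 112), (76, 115), (79, 111), (82, 108), (85, 115), (88, 136), (91, 136), (94, 165), (97, 183), (100, 189), (103, 189), (106, 189), (109, 189), (112, 188), (115, 187), (118, 183), (121, 187), (124, 193), (127, 195)]
100 [(64, 109), (67, 108), (70, 110), (73, 113), (76, 115), (79, 110), (82, 110), (85, 109), (88, 117), (91, 135), (94, 154), (97, 167), (100, 169), (103, 171), (106, 170), (109, 170), (112, 170), (115, 170), (118, 171), (121, 170), (124, 168), (127, 164)]
t 22.75 case TCP [-58.3  59.  262.1] F [-0.4 -0.4 -1.3]
1.5 [176, 174, 173]; 1.6 [175, 174, 174]; 1.7 [175, 174, 173]; 1.8 [175, 174, 173]; 1.9 [176, 174, 174]; 2.0 [176, 175, 174]; 2.1 [230, 228, 227]; 2.2 [171, 125, 155]; 2.3 [155, 181, 108]; 2.4 [167, 105, 105]; 2.5 [109, 109, 109]; 2.6 [108, 108, 110];
```

The lid is flush, with the dark gap gone, and the hasp is at about 2.15 rad. I move to the hasp's outer side, high above the beaker.

jog_arm:
  commands:
    - [0,-0.9,-3.1,0,0,0,0]
    - [0,-0.9,-3.1,0,0,0,0]
    - [0,-0.9,-3.1,0,0,0,0]
    - [0,-0.9,-3.2,0,0,0,0]
    - [0,-0.9,-3.2,0,0,0,0]
    - [0,0,0,0,0,0,0]
    - [0,0,0,3,0,0,0]
    - [0,0,0,3,0,0,0]
    - [0,0,0,2.5,0,0,0]
    - [0,0,0,1.2,0,0,0]
    - [0,0,0,0,0,0,0]
    - [0,0,0,0,0,0,0]

```text
time: 23.8
eef_pos: [552.8, -409.3, 162.2]
orientation: [[-0.998, -0.06, -0.001], [-0.06, 0.998, 0.0], [0.001, 0.0, -1.0]]
ft_force: [0.3, 0.5, 1.2]
opening: -0.2
```

Run:
```python
from h import *
case_tcp()
for th,r in zip((1.57,1.4,1.2,1.0,.8,.6,.4,.2,0),np.linspace(90,97,9)):
    print(th,round(-103+r*np.cos(th)-2.5*np.sin(th)-15),round(94.5+r*np.sin(th)+2.5*np.cos(th)-4))
```

```text
t 23.8 case TCP [-214.8   15.3  162.2] F [0.3 0.5 1.2]
1.57 -120 181
1.4 -105 180
1.2 -87 177
1.0 -70 170
0.8 -55 159
0.6 -42 146
0.4 -31 130
0.2 -24 112
0 -21 93
```

jog_arm:
  commands:
    - [0,0,2,0,0,0,0]
    - [0,0,2,0,0,0,0]
    - [0,0,2,-0.3,0,0,0]
    - [0,0,2,-0.3,0,0,0]
    - [0,0,1.5,-0.4,0,0,0]
    - [0,0,1.5,-0.4,0,0,0]
    - [0,0,1.8,0,0,0,0]
    - [0,0,1.7,0.6,0,0,0]
    - [0,0,0,0,0,0,0]

```text
time: 24.55
eef_pos: [544.8, -261.1, 170.6]
orientation: [[-0.998, -0.063, 0.001], [-0.063, 0.998, 0.001], [-0.001, 0.001, -1.0]]
ft_force: [1.1, -0.0, -0.6]
opening: -0.2
```

Run:
```python
from h import *
case_tcp()
p=[*CASE,YAW]; e=eyes.capture("side"); im=e["pixels"].mean(2)
for a in np.arange(.6,2.3,.1):
    uv=proj(e,casepts(p,[(-103+112*np.cos(a),y,94.5+112*np.sin(a)) for y in(-16,-8,0)]))
    print(round(a,2),[int(im[int(round(v)),int(round(u))]) for u,v in uv], end='; ')
```

```text
t 24.55 case TCP [-66.4  14.3 170.6] F [ 1.1 -0.  -0.6]
0.6 [184, 199, 223]; 0.7 [183, 225, 233]; 0.8 [208, 236, 221]; 0.9 [224, 236, 227]; 1.0 [225, 233, 226]; 1.1 [204, 215, 205]; 1.2 [190, 191, 177]; 1.3 [209, 208, 144]; 1.4 [208, 204, 156]; 1.5 [210, 187, 87]; 1.6 [211, 211, 193]; 1.7 [200, 206, 209]; 1.8 [184, 195, 208]; 1.9 [184, 209, 191]; 2.0 [198, 210, 191]; 2.1 [206, 207, 177]; 2.2 [211, 211, 178];
```

The hasp is past vertical, at about 0.9 rad. I follow it down.

jog_arm:
  commands:
    - [0,0,1.1,1.3,0,0,0]
    - [0,0,0.7,0.7,0,0,0]
    - [0,0,0.6,0.7,0,0,0]
    - [0,0,0.6,0.8,0,0,0]
    - [0,0,0.5,0.8,0,0,0]
    - [0,0,0.4,0.8,0,0,0]
    - [0,0,0.3,0.9,0,0,0]
    - [0,0,0.2,0.7,0,0,0]
    - [0,0,0.1,0.5,0,0,0]
    - [0,0,0,0,0,0,0]

```text
time: 25.43
eef_pos: [541.0, -219.4, 97.1]
orientation: [[-0.998, -0.06, -0.002], [-0.06, 0.998, 0.0], [0.001, 0.0, -1.0]]
ft_force: [-0.0, 0.3, -0.5]
opening: -0.1
```

```bash
python3 -c "
from h import *
case_tcp()"
```

```text
t 25.43 case TCP [-24.5  15.5  97.1] F [-0.   0.3 -0.5]
```

jog_arm:
  commands:
    - [0,0,0.1,0.2,0,0,0]
    - [0,0,0,0.1,0,0,0]
    - [0,0,0,0,0,0,0]

```text
time: 25.68
eef_pos: [541.5, -218.8, 95.4]
orientation: [[-0.998, -0.06, 0.0], [-0.06, 0.998, -0.0], [-0.0, -0.0, -1.0]]
ft_force: [-0.4, 0.3, -0.2]
opening: 0.2
```

jog_arm:
  commands:
    - [0,0,0,0.1,0,0,0]
    - [0,0,0,0,0,0,0]

```text
time: 25.85
eef_pos: [541.6, -218.8, 94.4]
orientation: [[-0.998, -0.06, 0.0], [-0.06, 0.998, -0.0], [-0.0, -0.0, -1.0]]
ft_force: [-0.9, -0.2, 0.0]
opening: 0.2
```

jog_arm:
  commands:
    - [0,0,0,0.1,0,0,0]
    - [0,0,0,0,0,0,0]

```text
time: 26.02
eef_pos: [541.5, -218.7, 93.3]
orientation: [[-0.998, -0.06, 0.0], [-0.06, 0.998, -0.0], [-0.0, -0.0, -1.0]]
ft_force: [0.8, -0.3, -0.1]
opening: -0.1
```

jog_arm:
  commands:
    - [0,0,0,0.1,0,0,0]
    - [0,0,0,0,0,0,0]

```text
time: 26.18
eef_pos: [541.6, -218.7, 92.9]
orientation: [[-0.998, -0.06, 0.0], [-0.06, 0.998, 0.0], [-0.0, -0.0, -1.0]]
ft_force: [-3.7, 1.5, 11.0]
opening: 0.3
```

Contact comes at 92.9 mm, exactly where a flat hasp should be. I hold it and then retreat straight up.

jog_arm:
  commands:
    - [0,0,0,0.07,0,0,0]
    - [0,0,0,0,0,0,0]
    - [0,0,0,0,0,0,0]
    - [0,0,0,0,0,0,0]

```text
time: 26.52
eef_pos: [541.7, -218.8, 92.7]
orientation: [[-0.998, -0.06, 0.001], [-0.06, 0.998, 0.0], [-0.001, 0.0, -1.0]]
ft_force: [-5.9, 3.5, 19.8]
opening: 0.0
```

jog_arm:
  commands:
    - [0,0,0,-0.5,0,0,0]
    - [0,0,0,-1.5,0,0,0]
    - [0,0,0,-3,0,0,0]
    - [0,0,0,-3,0,0,0]
    - [0,0,0,-3,0,0,0]
    - [0,0,0,-3,0,0,0]
    - [0,0,0,-2,0,0,0]
    - [0,0,0,0,0,0,0]
    - [0,0,0,0,0,0,0]

```text
time: 27.27
eef_pos: [541.8, -218.7, 252.6]
orientation: [[-0.998, -0.06, 0.002], [-0.06, 0.998, -0.0], [-0.002, -0.001, -1.0]]
ft_force: [0.7, -0.4, -0.3]
opening: -0.1
```

```bash
python3 chk.py
python3 - <<'E'
from h import *
p=[*CASE,YAW]; e=eyes.capture("side"); im=e["pixels"].mean(2)
for a in(0,.07,.15,.25,.4):
    P=lambda r,y:(-103+r*np.cos(a),y,96+r*np.sin(a))
    print(a,[[int(im[int(round(v)),int(round(u))]) for u,v in proj(e,casepts(p,[P(r,y) for r in range(88,124,4)]))] for y in(-15,15)])
uv=np.r_[proj(e,casepts(p,[(-48,0,105)])),proj(e,casepts(p,[(-103,0,97)])),proj(e,casepts(p,[(9,0,97)]))];print(uv.round())
x0,y0=uv.min(0).astype(int)-12; sub=im[y0:y0+70:3,x0:x0+75:3].astype(int)
print(x0,y0); print("\n".join(" ".join("%3d"%k for k in r) for r in sub))
E
```

```text
-100 [(64, 110), (67, 109), (70, 110), (73, 112), (76, 116), (79, 111), (82, 109), (85, 116), (88, 137), (91, 137), (94, 166), (97, 184), (100, 189), (103, 191), (106, 190), (109, 190), (112, 190), (115, 188), (118, 185), (121, 188), (124, 193), (127, 196)]
100 [(64, 109), (67, 110), (70, 110), (73, 113), (76, 115), (79, 110), (82, 110), (85, 110), (88, 117), (91, 136), (94, 155), (97, 168), (100, 171), (103, 172), (106, 172), (109, 171), (112, 171), (115, 172), (118, 171), (121, 171), (124, 168), (127, 164)]
t 27.32 case TCP [-23.6  15.1 251.4] F [-0.3  0.5 -1.7]
0 [[244, 244, 244, 244, 242, 230, 223, 219, 199], [244, 244, 243, 243, 241, 229, 225, 213, 188]]
0.07 [[244, 244, 244, 232, 223, 225, 208, 179, 178], [243, 243, 243, 227, 222, 219, 198, 180, 176]]
0.15 [[244, 243, 227, 232, 214, 178, 179, 178, 178], [243, 241, 222, 223, 202, 181, 176, 175, 176]]
0.25 [[238, 233, 213, 177, 177, 177, 178, 178, 178], [229, 219, 203, 182, 176, 177, 176, 176, 176]]
0.4 [[214, 178, 177, 178, 177, 178, 178, 177, 178], [184, 177, 176, 176, 176, 176, 176, 176, 177]]
[[306. 261.]
 [299. 282.]
 [312. 
[... 1714 characters left out ...]

136 168 164 167 163 168 177 179 200 118 117 127 140 153 169 177 185 188 189 191 191 191 192 138  83
127 169 170 171 171 170 170 166 162 113 116 114 111 112 109 114 118 128 141 155 172 181 187 108  80
118 159 165 167 168 168 169 170 167 112 110 110 110 111 113 111 118 113 111 112 108 113 116  87  74
110 110 110 116 126 144 153 164 165 112 110 110 110 110 110 110 111 110 109 111 114 111 118  88  57
110 109 109 110 110 110 109 108 113 109 110 110 109 109 110 110 110 110 109 110 110 110 109  86  42
110 110 110 109 110 109 110 110 109 109 110 109 109 110 110 110 110 110 110 109 110 110 109  84  32
108 110 109 110 110 110 110 110 108 109 110 110 110 110 109 110 110 110 110 110 109 110 108  78  28
```

The hasp strap lies flat, with its end at r≈112 for angle 0 and the staple showing in the slot. The lid edge is unchanged and the arm is clear. I hand in.

```bash
python3 -c "
from h import *
print(arm.close_job()); print(sense()['time'])"
```

```text
the job is handed in; nothing more can be done
None
the job is handed in; nothing more can be done
```

I moved the weight from the balance pan into the empty compartment, shut the lid, swung the hasp over the staple, and handed the job in at about 27 s. No verdict was reported.

- **Weight:** The first grasp was about 16 mm off-centre. I set the weight back on the pan and regrasped it centred before carrying it. It stood upright and released in the compartment in both camera views; I had no view of it once the lid was shut.
- **Lid:** The gap at its front edge is gone in the image, and the pressing force rose to 30 N once it was seated. The hasp was still at about 2.15 rad then.
- **Hasp:** I met contact at the height expected for a flat strap and pressed to 20 N. After retreating, image samples showed the strap flat with its end at about 112 mm from the axis and the staple in the slot. This last check was by pixel samples because my 12 picture views were used up.
- **Disagreement:** When shut, the fingertips seemed to end about 4 mm short of the TCP instead of 19 mm beyond it. I therefore judged the lid and hasp contacts by force.
- **Jar, beaker and packet:** I steered clear of them and felt no unexpected contact, but I did not re-measure their positions at the end.

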